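Slide a thin brass shim out over the lip, pick it up and seat it

ROBOT

A 6-joint arm with a two-finger parallel gripper is mounted at the origin on a cart in front of the work surface, level with it; the furniture and walls round the work are solid. World frame = base frame: x ahead of the robot, y to its left, z up, the work surface at z = 0. Lengths are in m, angles in rad, forces in N, time in s.
With the tool pointing down it reaches from about 0.25 to 0.725 m from the base axis. Payload 4 kg.
Tool frame: the origin (TCP) lies at the very end of the fingers, on their centre line; the grasp point (between the pads) lies 19 mm behind it; z points along the fingers, y is the line along which they close (so a half turn about z gives the same grasp; the last joint's range is limited). The gripper opens to 85 mm and grips with 20 to 120 N. Pads are 22 mm wide; open, the fingers measure 114 mm over their backs; the gripper's body (76 mm by 85 mm) begins 54 mm behind the grasp point. The pads swing forward as they close: fully open they stand 13 mm farther back than shut.
Start: joints at [0, 0.241, 0.005, 1.335, 0, 1.571], TCP at [0.5, -0, 0.231] pointing down, gripper open.
Joint ranges: [-2.72, 2.72], [-1.05, 1.87], [-1.09, 1.28], [-1.99, 2.15], [-1.42, 1.44], [-3.14, 3.14]. Speed limits (rad/s): [2.79, 2.79, 3.14, 3.14, 3.14, 3.14].

INTERFACE

Orientations are given as a unit quaternion [x, y, z, w].
In Python, from workcell import bot, vision, workorder gives the robot as it stands.
- The arm moves only by the shell command python3 -m creep 'ROWS' [OPENING]. ROWS is JSON, a list of rows, each a list of 2 entries, a list of its own where there are three numbers: the shift along the tool's x, y, z in mm, then the turn, a rotation vector about the tool's x, y, z in rad. In form: [[[dx, dy, dz], [wx, wy, wz]], ...]. A call has 1 to 12 rows; each row shifts and turns the commanded pose from where the row before left it, along the tool's axes as they then stand; what a row does not reach is not made up. A row lasts 1/8 s, in which the tool goes at most 62.5 mm and 10.7 degrees, less where a joint would pass 70% of its speed; a pose out of reach is approached as far as the arm can. A call is refused whole if a number of a shift passes 62.5 or a number of a turn 0.188, either way. A call with a gripper value outside its range is refused whole. OPENING is the finger opening in mm, from 0 to 85.4, set as the call begins (- or left out, the last holds). The fingers move at their own pace and stop on an object; the grip force is fixed at half the most. Time passes only in rows, so rows that do not move let the fingers close. It gives the time, the measured TCP pose, the force, the opening and the grip force at its end, in the units of the state.
- bot.get_obs(): the state, without advancing time (a new reading comes with each control period).
- vision.camera(name): name is "scene" or "side" or "wrist"; returns a dict with "image" (420x560x3 uint8, blue, green, red), "z_map" (420x560 float32, m along the optical axis (not along the pixel's ray), 0 where there is no reading), "K" (3x3 intrinsics, pixels), "k1" (the pictures are not rectified: a ray, as slopes to the right and down, at radius r is drawn at 1 + k1 r^2 times it, then the intrinsics apply), "rvec" (rotation vector, rad) and "tvec" (3), from world to camera coordinates, as OpenCV has them; the wrist camera has in their place "tool_from_camera" (4x4, takes a point from camera to tool coordinates, whose origin is the TCP and whose axes are the flange's). Camera axes: x right, y down, z forward; pixel columns grow to the right and rows downward; lengths in m; the calibration is good to about 2 mm. A picture is of the moment at which its call begins: read the wrist's pose just before it.
- workorder.job_done(): hands the job in; it is judged then, once.
Trained networks look in a picture, given as the dict that the camera call returned (one of the last four; its "shot" number tells which), for a name from the list of things; names that differ only in an ending like _2 or _b are one class to them, and where a whole thing is asked for, a point or a joint stands for the part that bears it (a point fixed in the world has none). Each returns a list of dicts, best first, with "score" (0 to 1); they miss things now and then, are a little off and sometimes report something else, mostly with a low value. They report only what shows in the picture. A call takes as long as a camera call.
- vision.spot_in(picture, query): "position" ([column, row] in pixels, amid what is visible of it).
- vision.place_of(picture, query): "position" ([column, row] in pixels: a listed point, or the origin of a listed thing).
The state is a dict: "clock": time; "joint_pos": joint angles; "joint_vel": joint speeds; "tau": joint torques, N m; "eef_pos": TCP position; "tool_rot": TCP orientation; "ft_force": force on the tool from outside, world axes, zero at the start; "ft_torque": the same for the moment, N m; "grip_width": finger opening in m; "grasp_force": force on a finger pad.
Only numpy, scipy, OpenCV 4.12 (cv2) and the standard library are available. Lean on these libraries where they do the work, as an engineer would, in place of code of your own. Each camera call takes 0.05 s, during which the arm holds its last target. There are 200 camera calls.

TASK

The thin brass shim lies in the blue slide tray, where no finger can get under it or beside it: press lightly on it and slide it out through the tray's open front until about a third of it overhangs the lip. Then take it by the overhanging end, lift it clear, lay it flat on the bed of the aluminium seat, push it home against the yellow stop bar, bed it there with a steady push of about 9 N (feel it) for half a second, and let go. Keep every force on shim, tray and seat below 20 N, do not drop the shim, and leave the tin and the bottle where they stand.

Things in the scene. Friction and masses are not known exactly. Their poses are not given: they have to be found in the camera images.
- shim: Flat smooth brass plate 130 x 50 x 3 mm, about 150 g, a dark round mark near each end (no holes). Origin: centre of its underside; x along the 130 mm, y along the 50 mm, z up. It starts flat in the tray, x axes alike, 2 to 7 mm from the back wall. Friction on tray and seat about 0.4; finger pads grip it only a little better, so under some 8 N it may slip. Tips off if over 60 mm overhangs.
- shim_tray: Fixed blue slide tray on a dark foot. Origin: under the deck's centre, on the table; x from open front to back wall, z up. Deck top 50 mm above the table, x -78 to +78 mm, 8 mm thick; side rails: inner faces y +-27 mm, 7.5 mm thick, 5 mm above the deck; back wall: face x +72 mm, 7 mm above the deck. Front open. Stand below the deck: x > -37 mm; its 6 mm high, 100 mm wide foot: x > -58 mm.
- tray_lip (a point): Middle of the tray's open front lip, at deck-top height (50 mm above the table), 78 mm in front of the tray's origin. In front of it, beside and below an overhanging shim, all is free down to the table.
- shim_seat: Fixed bearing block, bare aluminium on a grey foot. Origin: on the table, 45 mm behind the bed's open front edge; x from the open front to the stop, y left, z up. Bed top 50 mm above the table, x -45 to +60 mm; side fences: inner faces y +-30 mm, 7 mm above the bed, 8 mm thick, x -41 to +58 mm. The space in front of the bed is free down to the table. Either end of the shim may meet the stop.
- grease_tin: Bystander: flat round tin with a green lid, 68 mm across, 30 mm high, standing loose behind the work. Origin: centre of its underside.
- vet_bottle: Bystander: small brown bottle with a green cap, 48 mm across, 80 mm high, standing loose behind the work. Origin: centre of its underside.
- shim_front (a point): The middle of the shim's -x end, half way up its thickness: the end that faces the tray's open front at the start.
- stop_bar: Yellow stop bar screwed across the rear of the seat's bed, fixed, 8 x 56 x 11 mm, 49 to 55 mm behind the seat's origin (set differently each time). Origin: centre of its underside, on the bed; axes as the seat's. Its face to the shim is at its x = -4 mm. With the shim home the shim's origin is at x = -69 mm of the bar, and 34 to 40 mm of the shim overhangs the bed's open front.
- stop_face (a point): Foot of the middle of the stop bar's face, at bed-top height (50 mm above the table).

How it is judged:
On the way, in this order (a step that is already met when the one before it is completed fails the run):
1. the shim lies flat on the tray's deck with at least 28 mm of its length out over the front lip (x of shim_front in the frame of shim_tray below -0.106 m and z of shim in the frame of shim_tray between 0.046 and 0.054 m and angle between shim's own z axis and vertical below 0.06 rad and contact force between shim and shim_tray above 0.3 N), for 0.2 s.
2. the shim is held between the fingers and lifted at least 15 mm clear of the tray (height (world z) of shim above 0.065 m and contact force between the fingers and shim above 1 N and contact force between shim and shim_tray below 0.01 N), for 0.1 s.
3. the shim, lying on the seat, is pushed against the stop bar with a steady 5 to 13 N (contact force between shim and stop_bar between 5 and 13 N and z of shim in the frame of shim_seat below 0.053 m), for 0.3 s.
At the end, for the whole second after the job is handed in: The shim lies flat on the bed of the seat between its fences, its end within 3 mm of the stop bar, released and at rest (x of shim in the frame of stop_bar between -0.072 and -0.066 m and y of shim in the frame of shim_seat between -0.0065 and 0.0065 m and z of shim in the frame of shim_seat between 0.047 and 0.053 m and angle between the x axis of shim and the x axis of shim_seat, either way round below 0.12 rad and angle between shim's own z axis and vertical below 0.05 rad and contact force between shim and shim_seat above 0.3 N and linear speed of shim below 0.01 m/s); the robot touches nothing.
It fails at once if the shim is pressed or pushed against the tray with more than 20 N (contact force between shim and shim_tray above 20 N).
It fails at once if the shim is pressed or pushed against the seat or the stop bar with more than 20 N (contact force between shim and shim_seat above 20 N or contact force between shim and stop_bar above 20 N).
It fails at once if the robot presses on the tray, the seat or the stop bar with more than 20 N (contact force between any of the fingers, the arm and shim_tray above 20 N or contact force between any of the fingers, the arm and shim_seat above 20 N or contact force between any of the fingers, the arm and stop_bar above 20 N).
It fails at once if the shim is dropped below the height of tray and seat (height (world z) of shim below 0.03 m).
It fails at once if the tin or the bottle is shifted more than 20 mm (distance of any of grease_tin, vet_bottle from where it was at the start of the episode above 0.02 m).
It also fails if it takes over 64 s, if anything falls off the work surface, if the arm or the gripper's body presses on something with over 40 N, if the wrist force passes 120 N, or if a joint passes its speed limit or range.

## Working session

There is one attempt and no reset: what is moved stays moved. The work goes in short steps, Python scripts to look and compute and a shell command to move; the robot and the scene stay as the last step left them, time stands still between calls to the robot, and variables do not carry over. Pictures are saved under pics/ and viewed, at most 13 in all, crops included, and the job is handed in when it is done.

```bash
ls; mkdir -p pics; cat > h.py <<'E'
import numpy as np, cv2
from scipy.spatial.transform import Rotation as R
from workcell import bot, vision, workorder
def cam(n):
    o=bot.get_obs(); c=vision.camera(n)
    if n=="wrist":
        T=np.eye(4); T[:3,:3]=R.from_quat(o["tool_rot"]).as_matrix(); T[:3,3]=o["eef_pos"]
        c["W"]=T@np.array(c["tool_from_camera"])
    else:
        W=np.eye(4); W[:3,:3]=cv2.Rodrigues(np.array(c["rvec"],float))[0]; W[:3,3]=np.ravel(c["tvec"]); c["W"]=np.linalg.inv(W)
    return c
def ray(c,p):
    K=np.array(c["K"]); d=np.array([(p[0]-K[0,2])/K[0,0],(p[1]-K[1,2])/K[1,1]]); u=d.copy()
    for _ in range(20): u=d/(1+c["k1"]*(u@u))
    return np.array([u[0],u[1],1.])
def onz(c,p,z):
    r=c["W"][:3,:3]@ray(c,p); o=c["W"][:3,3]; return o+r*(z-o[2])/r[2]
def dep(c,p):
    z=c["z_map"][int(round(p[1])),int(round(p[0]))]; return c["W"][:3,:3]@(ray(c,p)*z)+c["W"][:3,3]
def proj(c,P):
    q=np.linalg.inv(c["W"])@np.append(P,1); u=q[:2]/q[2]; u=u*(1+c["k1"]*(u@u)); K=np.array(c["K"]); return K[:2,:2]@u+K[:2,2]
E
python3 - <<'E'
from h import *
np.set_printoptions(precision=4,suppress=True)
Z=dict(shim=.05,shim_tray=0,tray_lip=.05,shim_seat=0,grease_tin=0,vet_bottle=0,shim_front=.0515,stop_bar=.05,stop_face=.05)
for n in("scene","side"):
    c=cam(n); cv2.imwrite(f"pics/{n}0.png",c["image"])
    for q,z in Z.items():
        for r in vision.place_of(c,q)[:2]: print(n,q,round(r["score"],2),np.round(r["position"],1),onz(c,r["position"],z),dep(c,r["position"]))
print(bot.get_obs())
E
```

```text
pics
scene shim 0.65 [354.8 210.4] [ 0.5922 -0.0057  0.05  ] [ 0.5908 -0.0045  0.0511]
scene shim_tray 0.69 [351.6 235.1] [0.5697 0.0133 0.    ] [0.5508 0.0285 0.0163]
scene shim_tray 0.19 [353.3 211.3] [ 0.6568 -0.0531  0.    ] [0.5872 0.0024 0.0524]
scene tray_lip 0.94 [378.9 231.8] [ 0.4958 -0.0001  0.05  ] [0.2924 0.1905 0.2302]
scene shim_seat 0.98 [263.  283.8] [0.5069 0.2682 0.    ] [0.4601 0.2883 0.0449]
scene grease_tin 0.59 [310.6 199.5] [0.7583 0.0145 0.    ] [0.7268 0.0337 0.0207]
scene grease_tin 0.38 [352.7 232.6] [0.5772 0.005  0.    ] [0.5479 0.0286 0.0249]
scene vet_bottle 0.7 [247.7 218.1] [0.7456 0.202  0.    ] [0.7309 0.2077 0.0098]
scene shim_front 0.63 [372.  227.7] [0.5136 0.005  0.0515] [0.3079 0.1897 0.2274]
scene stop_bar 0.58 [253.6 248.1] [0.5607 0.2634 0.05  ] [0.5558 0.2654 0.0538]
scene stop_face 0.46 [370.5 225.9] [0.5226 0.002  0.05  ] [0.5197 0.0045 0.0524]
scene stop_face 0.45 [253.2 249.6] [0.5564 0.2661 0.05  ] [0.555  0.2667 0.0511]
side shim 0.92 [176.6 253.9] [ 0.5826 -0.004   0.05  ] [ 0.5838 -0.004   0.0523]
side shim_tray 0.68 [184.6 261.1] 
[... 651 characters left out ...]
0.5322 0.2514 0.05  ] [0.5313 0.2519 0.0485]
side stop_face 0.59 [310.3 184.9] [0.548 0.271 0.05 ] [0.5481 0.271  0.0501]
side stop_face 0.52 [229.  348.4] [0.7725 0.0192 0.05  ] [0.7669 0.0195 0.0305]
{'clock': 1.0, 'joint_pos': array([-0.    ,  0.2406,  0.005 ,  1.3352, -0.    ,  1.5708]), 'joint_vel': array([-0.0001,  0.001 ,  0.0003,  0.0016, -0.0016, -0.0008]), 'tau': array([ -0.    , -37.2214,  25.2697,   0.0012,  -0.0001,  -0.    ]), 'eef_pos': array([ 0.5   , -0.    ,  0.2313]), 'tool_rot': array([ 0.7071,  0.7071, -0.    ,  0.    ]), 'ft_force': array([ 0.037 , -0.4674, -0.1537]), 'ft_torque': array([-0.0374, -0.014 ,  0.0773]), 'grasp_force': 0.0, 'grip_width': 0.08554609917749355}
```

View pics/side0.png

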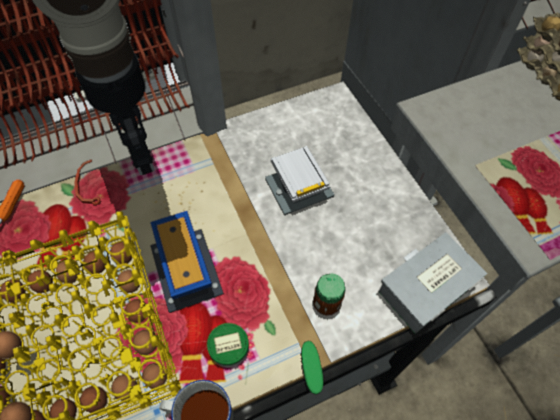

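View pics/scene0.png

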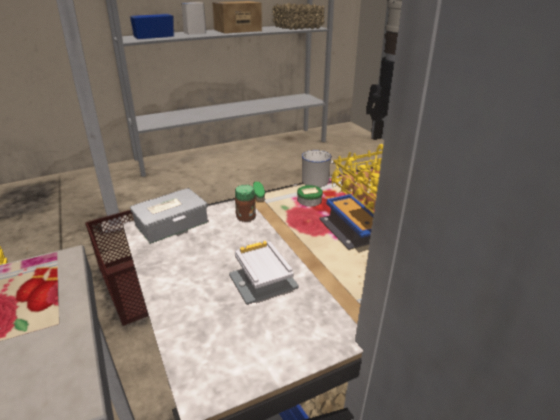

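```bash
python3 -m creep '[[[0,20,0],[0,0,-0.185]],[[0,0,0],[0,0,-0.185]],[[0,0,0],[0,0,-0.185]],[[0,0,0],[0,0,-0.185]],[[0,0,0],[0,0,-0.185]],[[0,0,0],[0,0,-0.185]],[[0,0,0],[0,0,-0.185]],[[0,0,0],[0,0,-0.185]],[[0,0,0],[0,0,-0.09]],[[0,0,0],[0,0,0]]]' 0
python3 - <<'E'
from h import *
np.set_printoptions(precision=4,suppress=True)
Z=dict(shim=.05,shim_tray=0,tray_lip=.05,shim_front=.0515)
c=cam("wrist"); cv2.imwrite("pics/w1.png",c["image"])
for q,z in Z.items():
    for r in vision.place_of(c,q)[:2]: print(q,round(r["score"],2),np.round(r["position"],1),onz(c,r["position"],z),dep(c,r["position"]))
print(c["W"],bot.get_obs()["joint_pos"])
s=cam("side")
for p in [(60,260),(130,270),(150,330),(110,215),(100,250),(145,260)]: print("rack",p,dep(s,p))
E
```

```text
clock: 2.25
eef_pos: [0.52, -0.0, 0.2313]
tool_rot: [0.001, 1.0, -0.0, -0.0]
ft_force: [-0.8, 0.0, 0.2]
grip_width: -0.0001
grasp_force: 0.0
shim 0.63 [282.9 238.5] [0.5802 0.0037 0.05  ] [0.5787 0.0037 0.0538]
tray_lip 0.78 [283.4 167.7] [0.5012 0.0043 0.05  ] [ 0.509   0.0048 -0.0006]
tray_lip 0.42 [285.9 179.3] [0.5135 0.0069 0.05  ] [0.5134 0.0069 0.0504]
[[ 0.0025  0.9623  0.272   0.4514]
 [ 1.     -0.0024 -0.0006  0.0007]
 [ 0.0001  0.272  -0.9623  0.3746]
 [ 0.      0.      0.      1.    ]] [0.     0.2803 0.0579 1.3483 0.     0.0015]
rack (60, 260) [ 0.4784 -0.2076 -0.001 ]
rack (130, 270) [ 0.5759 -0.0872  0.0442]
rack (150, 330) [ 0.6986 -0.0839  0.062 ]
rack (110, 215) [ 0.4208 -0.0977 -0.0018]
rack (100, 250) [ 0.5559 -0.115   0.1067]
rack (145, 260) [ 0.5432 -0.0618 -0.0007]
```

View pics/w1.png

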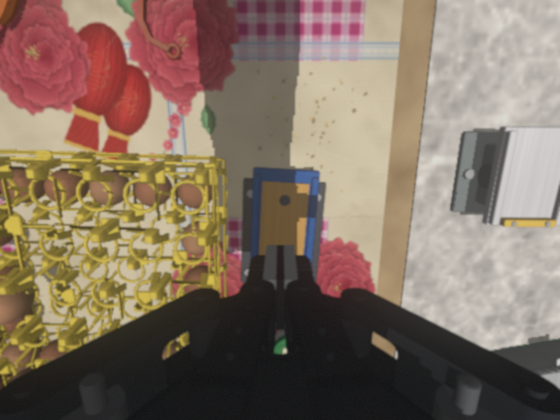

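```bash
cat >> h.py <<'E'
def fit(c,lo,hi,roi,z):
    hsv=cv2.cvtColor(c["image"],cv2.COLOR_BGR2HSV); m=cv2.inRange(hsv,lo,hi); k=np.zeros_like(m); x0,y0,x1,y1=roi; k[y0:y1,x0:x1]=255; m&=k
    m=cv2.morphologyEx(m,cv2.MORPH_OPEN,np.ones((3,3)))
    n,l,s,_=cv2.connectedComponentsWithStats(m); i=1+np.argmax(s[1:,4]); m=(l==i)
    out={}
    for name,sel in (("L",lambda r:r[0]),("Rt",lambda r:r[-1])):
        P=[]
        for v in range(y0,y1):
            r=np.where(m[v])[0]
            if len(r)>8: P.append(onz(c,(sel(r)+(-.5 if name=="L" else .5),v),z)[:2])
        out[name]=np.array(P)
    P=[]
    for u in range(x0,x1):
        r=np.where(m[:,u])[0]
        if len(r)>8: P.append(onz(c,(u,r[0]-.5),z)[:2])
    out["T"]=np.array(P); return out,m
E
python3 - <<'E'
from h import *
np.set_printoptions(precision=4,suppress=True)
c=cam("wrist")
for name,lo,hi,z in(("blue",(100,80,30),(125,255,255),.054),("brass",(8,90,60),(28,255,255),.053)):
    o,m=fit(c,lo,hi,(245,160,325,245),z)
    for k,P in o.items():
        if k!="T": 
            P=P[20:]; f=np.polyfit(P[:,0],P[:,1],1); print(name,k,"slope",f[0],"y at .53",np.polyval(f,.53),"std",np.std(P[:,1]-np.polyval(f,P[:,0])))
        else:
            print(name,k,len(P),np.percentile(P[:,0],[10,25,50,75,90]),P[[0,-1],1])
for p in[(225,160),(222,200),(222,240),(218,275),(140,152)]: 
    print("rack",p,onz(c,p,.05),onz(c,p,.1), dep(c,p))
E
```

```text
blue L slope -0.024788750853049598 y at .53 -0.027259720267821044 std 7.56750936879838e-09
blue Rt slope -0.14396008844034924 y at .53 0.03929118596729779 std 0.0002911713598050564
blue T 60 [0.5014 0.5014 0.5025 0.5035 0.5046] [-0.0296  0.04  ]
brass L slope -0.0659420601760296 y at .53 -0.018528144480675152 std 0.0003119530037619971
brass Rt slope -0.05535374064673966 y at .53 0.029628763694297802 std 0.00033056877420466543
brass T 48 [0.5152 0.5152 0.5163 0.5174 0.5174] [-0.0213  0.029 ]
rack (225, 160) [ 0.4931 -0.0562  0.05  ] [ 0.4867 -0.0474  0.1   ] [ 0.4994 -0.0648  0.0007]
rack (222, 200) [ 0.5358 -0.0615  0.05  ] [ 0.5228 -0.0519  0.1   ] [ 0.5488 -0.0711  0.0001]
rack (222, 240) [ 0.5818 -0.0639  0.05  ] [ 0.5617 -0.054   0.1   ] [ 0.6017 -0.0738  0.0004]
rack (218, 275) [ 0.625  -0.0708  0.05  ] [ 0.5982 -0.0598  0.1   ] [ 0.6182 -0.068   0.0627]
rack (140, 152) [ 0.4846 -0.1433  0.05  ] [ 0.4795 -0.1212  0.1   ] [ 0.4896 -0.1651  0.001 ]
```

```bash
python3 -m creep '[[[-30,3,10],[0,0,0]],[[-30,0,20],[0,0,0.06]],[[0,0,30],[0,0,0]],[[0,0,30],[0,0,0]],[[0,0,30],[0,0,0]],[[0,0,25],[0,0,0]],[[0,0,15],[0,0,0]],[[0,0,6],[0,0,0]],[[0,0,0],[0,0,0]],[[0,0,0],[0,0,0]]]'
```

```text
clock: 3.85
eef_pos: [0.5809, 0.003, 0.0664]
tool_rot: [0.03, 1.0, 0.0, 0.001]
ft_force: [-0.6, 0.1, -0.5]
grip_width: 0.0001
grasp_force: 0.0
```

```bash
python3 - <<'E'
from h import *
o=bot.get_obs(); print(o["eef_pos"],o["ft_force"]); o=bot.get_obs(); print(o["ft_force"])
E
python3 -m creep '[[[0,0,4],[0,0,0]],[[0,0,2],[0,0,0]],[[0,0,0],[0,0,0]],[[0,0,0],[0,0,0]]]'
```

```text
[0.58089323 0.00296611 0.06642585] [-0.60711935  0.14141405 -0.50220307]
[-0.60711935  0.14141405 -0.50220307]
clock: 4.35
eef_pos: [0.58, 0.003, 0.0593]
tool_rot: [0.03, 1.0, 0.0, -0.0]
ft_force: [0.9, 0.5, -0.7]
grip_width: -0.0005
grasp_force: 0.0
```

```bash
python3 -m creep '[[[0,0,2],[0,0,0]],[[0,0,2],[0,0,0]],[[0,0,1],[0,0,0]],[[0,0,0],[0,0,0]]]'; python3 -m creep '[[[0,0,0.5],[0,0,0]],[[0,0,0.5],[0,0,0]],[[0,0,0],[0,0,0]]]'
```

```text
clock: 4.85
eef_pos: [0.5799, 0.003, 0.0542]
tool_rot: [0.03, 1.0, 0.0, -0.0]
ft_force: [1.0, -0.2, 0.1]
grip_width: 0.0001
grasp_force: 0.0
clock: 5.22
eef_pos: [0.58, 0.003, 0.0533]
tool_rot: [0.03, 1.0, -0.0, -0.0]
ft_force: [0.1, -0.8, 0.2]
grip_width: 0.0001
grasp_force: 0.0
```

```bash
python3 -m creep '[[[0,0,0.5],[0,0,0]],[[0,0,0],[0,0,0]],[[0,0,0],[0,0,0]]]'; python3 -m creep '[[[0,0,0.4],[0,0,0]],[[0,0,0],[0,0,0]],[[0,0,0],[0,0,0]]]'
```

```text
clock: 5.6
eef_pos: [0.58, 0.003, 0.0531]
tool_rot: [0.03, 1.0, 0.0, 0.0]
ft_force: [-0.6, 0.8, 3.2]
grip_width: 0.0001
grasp_force: 1.6
clock: 5.98
eef_pos: [0.5801, 0.003, 0.0531]
tool_rot: [0.03, 1.0, 0.0, 0.0]
ft_force: [-1.6, 0.7, 6.4]
grip_width: 0.0
grasp_force: 2.9
```

```bash
python3 -m creep '[[[0,0,0.5],[0,0,0]],[[0,0,0],[0,0,0]],[[1,0,0],[0,0,0]],[[1.5,0,0],[0,0,0]],[[1.5,0,0],[0,0,0]]]'
```

```text
clock: 6.6
eef_pos: [0.5781, 0.0032, 0.0531]
tool_rot: [0.03, 1.0, 0.0, 0.002]
ft_force: [2.3, 0.1, 6.5]
grip_width: -0.0003
grasp_force: 2.8
```

```bash
python3 -m creep '[[[0,0,0.5],[0,0,0]],[[0.5,0,0],[0,0,0]],[[2,0,0],[0,0,0]],[[2,0,0],[0,0,0]],[[2,0,0],[0,0,0]]]'; python3 -c "
from workcell import bot
o=bot.get_obs();print(o['eef_pos'],o['ft_force'])"
```

```text
clock: 7.22
eef_pos: [0.5723, 0.0036, 0.0531]
tool_rot: [0.03, 1.0, 0.0, 0.003]
ft_force: [3.0, -0.2, 6.7]
grip_width: -0.0001
grasp_force: 3.4
[0.57230562 0.00355846 0.05310332] [ 3.02548176 -0.21129913  6.69579627]
```

```bash
python3 -m creep '[[[0,0,0.5],[0,0,0]],[[0,0,0.2],[0,0,0]],[[2,0,0],[0,0,0]],[[2,0,0],[0,0,0]],[[2,0,0],[0,0,0]],[[2,0,0],[0,0,0]]]'; python3 - <<'E'
from h import *
c=cam("wrist"); cv2.imwrite("pics/w2.png",c["image"])
s=cam("side"); cv2.imwrite("pics/s2.png",cv2.resize(s["image"][180:330,120:260],None,fx=4,fy=4))
for x,n in((c,"w"),(s,"s")):
  for q,z in(("shim_front",.0515),("tray_lip",.05),("shim",.05)):
    for r in vision.place_of(x,q)[:1]: print(n,q,r["score"],r["position"],onz(x,r["position"],z))
E
```

```text
clock: 7.98
eef_pos: [0.5653, 0.004, 0.0531]
tool_rot: [0.03, 1.0, 0.0, 0.004]
ft_force: [5.3, 0.4, 8.3]
grip_width: -0.0002
grasp_force: 4.3
w shim_front 0.59 [279.2, 131.5] [0.50265019 0.00813867 0.0515    ]
s shim_front 0.66 [177.6, 245.9] [0.56933447 0.00248103 0.0515    ]
s shim 0.58 [175.7, 246.4] [ 0.56806522 -0.00087414  0.05      ]
```

View pics/w2.png

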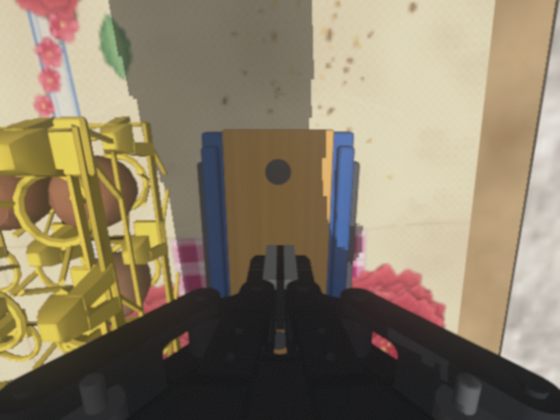

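```bash
python3 -m creep '[[[2,0,0],[0,0,0]],[[2.5,0,0],[0,0,0]],[[2.5,0,0],[0,0,0]],[[2.5,0,0],[0,0,0]],[[2.5,0,0],[0,0,0]],[[2,0,0],[0,0,0]]]';  python3 -m creep '[[[2,0,0],[0,0,0]],[[2.5,0,0],[0,0,0]],[[2.5,0,0],[0,0,0]],[[2.5,0,0],[0,0,0]],[[2.5,0,0],[0,0,0]],[[2,0,0],[0,0,0]]]'
python3 - <<'E'
from h import *
c=cam("wrist"); cv2.imwrite("pics/w3.png",c["image"])
for q,z in(("shim_front",.0515),("tray_lip",.05),("shim",.05)):
    for r in vision.place_of(c,q)[:1]: print(q,r["score"],r["position"],onz(c,r["position"],z))
E
```

```text
clock: 9.12
eef_pos: [0.5514, 0.0049, 0.0531]
tool_rot: [0.03, 1.0, 0.0, 0.004]
ft_force: [4.0, -0.2, 8.9]
grip_width: -0.0001
grasp_force: 4.4
clock: 9.88
eef_pos: [0.5375, 0.0058, 0.0531]
tool_rot: [0.03, 1.0, 0.0, 0.004]
ft_force: [5.1, -1.2, 8.9]
grip_width: 0.0002
grasp_force: 4.4
shim_front 0.57 [279.6, 129.2] [0.47386175 0.01009048 0.0515    ]
```

View pics/w3.png

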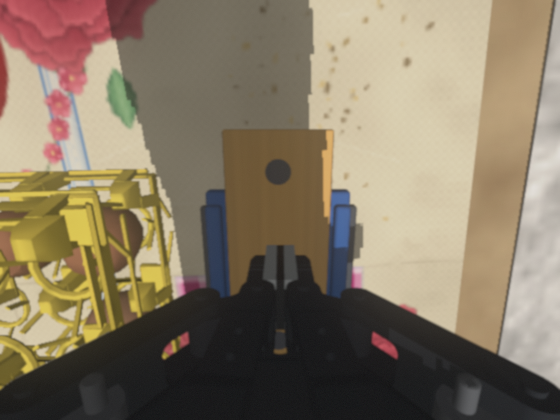

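```bash
python3 -m creep '[[[2,0,0],[0,0,0]],[[2.5,0,0],[0,0,0]],[[2.5,0,0],[0,0,0]],[[2,0,0],[0,0,0]],[[2,0,0],[0,0,0]],[[0,0,0],[0,0,0]],[[0,0,0],[0,0,0]]]'
python3 - <<'E'
from h import *
np.set_printoptions(precision=4,suppress=True)
c=cam("wrist")
o,m=fit(c,(8,90,60),(28,255,255),(200,100,360,245),.053)
for k,P in o.items():
    if k!="T":
        P=P[10:]; f=np.polyfit(P[:,0],P[:,1],1); print(k,f[0],np.polyval(f,[.46,.475]))
    else: print(k,np.percentile(P[:,0],[10,50,90]))
# lip: blue rail tops front ends
o,m=fit(c,(100,80,30),(125,255,255),(195,120,230,280),.05); print("blueL",np.percentile(o["T"][:,0],[10,50,90]))
o,m=fit(c,(100,80,30),(125,255,255),(328,120,360,280),.05); print("blueR",np.percentile(o["T"][:,0],[10,50,90]))
E
```

```text
clock: 10.95
eef_pos: [0.5264, 0.0065, 0.0531]
tool_rot: [0.03, 1.0, 0.0, 0.004]
ft_force: [2.8, -0.1, 10.1]
grip_width: -0.0001
grasp_force: 4.9
L -0.05803936849314651 [-0.0148 -0.0157]
Rt -0.06848285820727294 [0.035 0.034]
T [0.4615 0.4626 0.4638]
blueL [0.5005 0.5008 0.5078]
blueR [0.5123 0.5126 0.5284]
```

```bash
python3 -m creep '[[[0,0,-5],[0,0,0]],[[0,0,-25],[0,0,0]],[[0,0,-30],[0,0,0]],[[25,0,0],[0,0,0]],[[25,0,0],[0,0,0]],[[0,0,0],[0,0,0]],[[0,0,0],[0,0,0]],[[0,0,0],[0,0,0]]]' 66
python3 - <<'E'
from h import *
np.set_printoptions(precision=4,suppress=True)
c=cam("wrist"); cv2.imwrite("pics/w4.png",c["image"])
o,m=fit(c,(8,90,60),(28,255,255),(180,60,400,300),.053)
for k,P in o.items():
    if k!="T":
        P=P[10:]; f=np.polyfit(P[:,0],P[:,1],1); print(k,f[0],np.polyval(f,[.46,.475]))
    else: print(k,np.percentile(P[:,0],[10,50,90]))
E
```

```text
clock: 12.0
eef_pos: [0.4735, 0.0095, 0.1105]
tool_rot: [0.03, 1.0, -0.0, 0.0]
ft_force: [0.6, 0.0, -0.3]
grip_width: 0.0658
grasp_force: 0.0
L -0.05421065338869854 [-0.0148 -0.0156]
Rt -0.06685339454838796 [0.0348 0.0338]
T [0.4612 0.4624 0.4635]
```

View pics/w4.png

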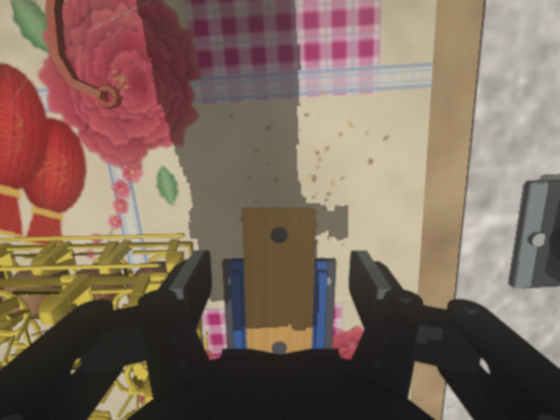

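```bash
python3 - <<'E'
from h import *
np.set_printoptions(precision=4,suppress=True)
c=cam("wrist"); z=c["z_map"]
hsv=cv2.cvtColor(c["image"],cv2.COLOR_BGR2HSV); m=cv2.inRange(hsv,(22,120,60),(35,255,255))
P=np.array([dep(c,(u,v)) for v,u in zip(*np.where(m)) if u<230 and z[v,u]>0])
P=P[P[:,2]>.02]; print(len(P),P[:,2].max(),"y max",np.sort(P[:,1])[-10:],"x min",np.sort(P[:,0])[:10])
for h in(.02,.06,.08,.1):
    Q=P[(P[:,2]>h)&(P[:,0]<.52)]; print(h,Q[:,1].max(),Q[:,0].min())
E
```

```text
9394 0.20450056975543093 y max [-0.0175 -0.0174 -0.0174 -0.0171 -0.0096 -0.0094 -0.0073 -0.0069 -0.0069
 -0.0068] x min [0.4553 0.4556 0.4557 0.4559 0.4559 0.4561 0.4572 0.4573 0.4573 0.4574]
0.02 -0.006849558465045973 0.4552569340598816
0.06 -0.006849558465045973 0.4552569340598816
0.08 -0.006849558465045973 0.4552569340598816
0.1 -0.006849558465045973 0.4552569340598816
```

```bash
python3 - <<'E'
from h import *
np.set_printoptions(precision=4,suppress=True)
c=cam("wrist"); z=c["z_map"]
hsv=cv2.cvtColor(c["image"],cv2.COLOR_BGR2HSV); m=cv2.inRange(hsv,(22,120,60),(35,255,255))
P=np.array([dep(c,(u,v)) for v,u in zip(*np.where(m)) if u<195 and v<300 and z[v,u]>0])
H,e=np.histogram(P[:,2],bins=np.arange(-.01,.2,.01)); print(dict(zip(np.round(e,2),H)))
for a in np.arange(.03,.13,.02):
    Q=P[(P[:,2]>a)&(P[:,2]<a+.02)]
    if len(Q): print(a,len(Q),np.percentile(Q[:,1],[90,98,100]),np.percentile(Q[:,0],[0,2,10]))
E
```

```text
{np.float64(-0.01): np.int64(0), np.float64(0.0): np.int64(542), np.float64(0.01): np.int64(23), np.float64(0.02): np.int64(1253), np.float64(0.03): np.int64(604), np.float64(0.04): np.int64(709), np.float64(0.05): np.int64(315), np.float64(0.06): np.int64(735), np.float64(0.07): np.int64(190), np.float64(0.08): np.int64(1921), np.float64(0.09): np.int64(440), np.float64(0.1): np.int64(73), np.float64(0.11): np.int64(0), np.float64(0.12): np.int64(3), np.float64(0.13): np.int64(10), np.float64(0.14): np.int64(5), np.float64(0.15): np.int64(8), np.float64(0.16): np.int64(1), np.float64(0.17): np.int64(0), np.float64(0.18): np.int64(0)}
0.03 1313 [-0.0715 -0.0641 -0.063 ] [0.4874 0.4891 0.4904]
0.05 1050 [-0.0747 -0.0673 -0.0641] [0.4901 0.4908 0.4917]
0.07 2111 [-0.0699 -0.0636 -0.0599] [0.4889 0.4898 0.491 ]
0.09000000000000001 513 [-0.0702 -0.069  -0.0676] [0.4903 0.4913 0.4921]
0.11000000000000001 3 [-0.0349 -0.0348 -0.0347] [0.4638 0.4639 0.4639]
```

```bash
python3 -m creep '[[[0,0,15],[0,0,0]],[[0,0,20],[0,0,0]],[[0,0,20],[0,0,0]],[[0,0,15],[0,0,0]],[[0,0,8],[0,0,0]],[[0,0,2],[0,0,0]],[[0,0,0],[0,0,0]],[[0,0,0],[0,0,0]]]'
```

```text
clock: 13.15
eef_pos: [0.4733, 0.0095, 0.0313]
tool_rot: [0.03, 1.0, 0.0, 0.001]
ft_force: [-0.4, -1.3, -0.2]
grip_width: 0.0657
grasp_force: 0.0
```

```bash
python3 -m creep '[[[0,0,0],[0,0,0]],[[0,0,0],[0,0,0]],[[0,0,0],[0,0,0]]]' 52; python3 -m creep '[[[0,0,0],[0,0,0]],[[0,0,0],[0,0,0]],[[0,0,0],[0,0,0]]]' 47
```

```text
clock: 13.52
eef_pos: [0.4727, 0.0095, 0.0308]
tool_rot: [0.03, 1.0, 0.0, 0.0]
ft_force: [0.8, -1.0, -0.5]
grip_width: 0.0522
grasp_force: 0.0
clock: 13.9
eef_pos: [0.4727, 0.0094, 0.0309]
tool_rot: [0.03, 1.0, -0.0, 0.0]
ft_force: [-1.5, -0.1, 3.5]
grip_width: 0.048
grasp_force: 55.3
```

```bash
python3 -m creep '[[[0,0,-2],[0,0,0]],[[0,0,-4],[0,0,0]],[[0,0,-8],[0,0,0]],[[0,0,-12],[0,0,0]],[[0,0,-15],[0,0,0]],[[0,0,-15],[0,0,0]],[[0,0,-10],[0,0,0]],[[0,0,0],[0,0,0]],[[0,0,0],[0,0,0]]]' 40
python3 - <<'E'
from h import *
c=cam("wrist"); cv2.imwrite("pics/w5.png",c["image"])
s=cam("side"); cv2.imwrite("pics/s5.png",cv2.resize(s["image"][130:330,100:360],None,fx=3,fy=3))
E
```

```text
clock: 15.02
eef_pos: [0.4723, 0.0095, 0.0964]
tool_rot: [0.03, 1.0, -0.0, -0.0]
ft_force: [-0.2, -0.9, -2.0]
grip_width: 0.0478
grasp_force: 61.9
```

View pics/s5.png

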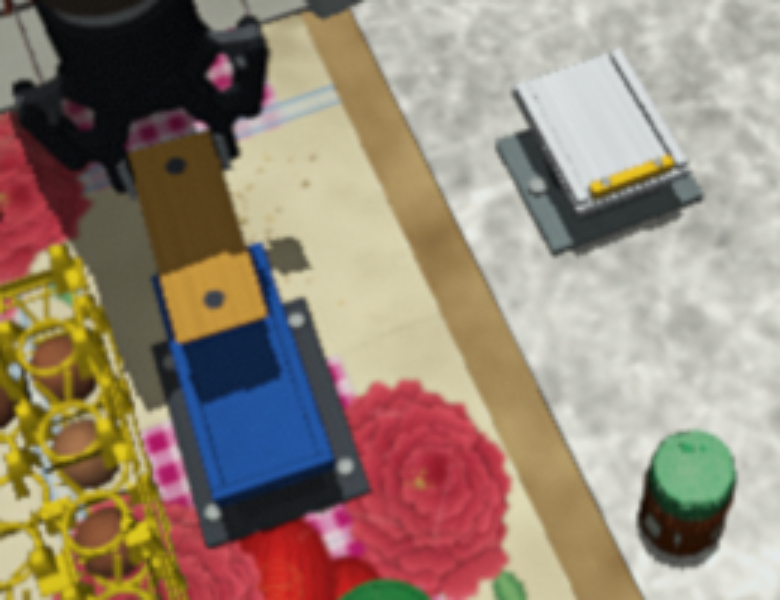

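```bash
python3 -m creep '[[[0,0,-15],[0,0,0]],[[0,5,-30],[0,0,0]],[[10,20,-30],[0,0,0]],[[20,25,-15],[0,0,0]],[[20,25,0],[0,0,0]],[[10,25,0],[0,0,0]],[[0,20,0],[0,0,0]],[[0,10,0],[0,0,0]],[[0,0,0],[0,0,0]],[[0,0,0],[0,0,0]]]'
python3 - <<'E'
from h import *
np.set_printoptions(precision=4,suppress=True)
c=cam("wrist"); cv2.imwrite("pics/w6.png",c["image"]); np.save("w6.npy",c["W"])
s=cam("side")
for x,n in((c,"w"),(s,"s")):
  for q,z in(("shim_seat",0),("stop_bar",.05),("stop_face",.05)):
    for r in vision.place_of(x,q)[:2]: print(n,q,round(r["score"],2),r["position"],onz(x,r["position"],z))
E
```

```text
clock: 16.38
eef_pos: [0.4206, 0.1423, 0.1864]
tool_rot: [0.031, 1.0, -0.0, -0.0]
ft_force: [-1.2, -0.2, -1.8]
grip_width: 0.0476
grasp_force: 62.1
w shim_seat 0.89 [391.7, 250.3] [0.5048 0.2654 0.    ]
s shim_seat 0.66 [298.8, 185.6] [0.5107 0.267  0.    ]
s stop_bar 0.6 [310.4, 188.4] [0.5553 0.2677 0.05  ]
s stop_face 0.45 [307.8, 186.0] [0.5484 0.2656 0.05  ]
```

View pics/w6.png

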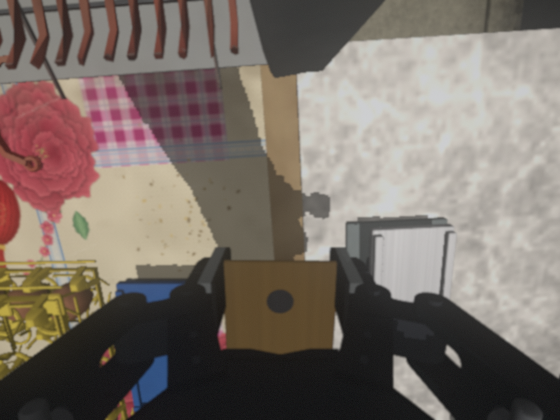

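```bash
python3 -m creep '[[[-15,0,0],[0,0,0]],[[-25,0,0],[0,0,0]],[[-25,-2,0],[0,0,0]],[[-15,0,0],[0,0,0]],[[0,0,0],[0,0,0]],[[0,0,0],[0,0,0]]]'
python3 - <<'E'
from h import *
np.set_printoptions(precision=4,suppress=True)
c=cam("wrist"); cv2.imwrite("pics/w7.png",c["image"])
cv2.imwrite("pics/w7c.png",cv2.resize(c["image"][100:300,320:520],None,fx=3,fy=3,interpolation=cv2.INTER_CUBIC))
import pickle; pickle.dump(c,open("w7.pkl","wb"))
for q,z in(("shim_seat",0),("stop_bar",.05),("stop_face",.05)):
    for r in vision.place_of(c,q)[:2]: print(q,round(r["score"],2),r["position"],onz(c,r["position"],z),dep(c,r["position"]))
E
```

```text
clock: 17.52
eef_pos: [0.5002, 0.1359, 0.1864]
tool_rot: [0.03, 1.0, -0.0, -0.0]
ft_force: [-0.6, 0.2, -1.8]
grip_width: 0.0481
grasp_force: 62.1
shim_seat 0.97 [403.2, 183.0] [0.5066 0.2687 0.    ] [0.495  0.2489 0.0509]
stop_bar 0.62 [415.4, 246.9] [0.559  0.2639 0.05  ] [0.5556 0.2606 0.0575]
stop_face 0.57 [415.4, 243.6] [0.5556 0.2637 0.05  ] [0.5554 0.2636 0.0503]
```

View pics/w7c.png

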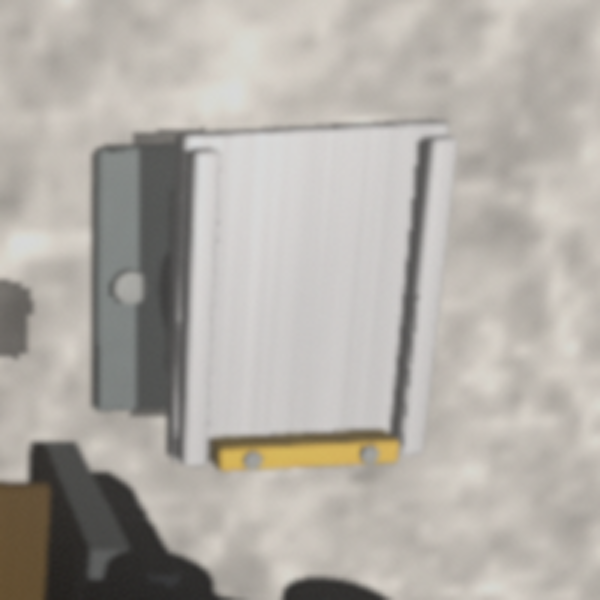

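```bash
python3 - <<'E'
from h import *
import pickle; np.set_printoptions(precision=4,suppress=True)
c=pickle.load(open("w7.pkl","rb"))
f=lambda p,z: onz(c,(p[0]/3+320-1/3,p[1]/3+100-1/3),z)[:2]
for n,a,b,z in(("front",(190,137),(447,125),.05),("barfoot",(214,441),(397,432),.05),("fenceRfoot(+y)",(418,150),(391,425),.05),("fenceL top inner(-y)",(217,155),(211,435),.057),("fenceR top outer",(454,140),(422,445),.057),("fenceL top outer",(190,155),(184,455),.057)):
    A,B=f(a,z),f(b,z); d=B-A; print(n,A,B,"mid",(A+B)/2,"yaw",np.arctan2(d[1],d[0]),"len",np.linalg.norm(d))
E
```

```text
front [0.4602 0.23  ] [0.4613 0.3053] mid [0.4607 0.2676] yaw 1.5567600431534139 len 0.07533885160830754
barfoot [0.5573 0.2404] [0.5579 0.2991] mid [0.5576 0.2697] yaw 1.561505117505263 len 0.05870199759527897
fenceRfoot(+y) [0.4681 0.2974] [0.5553 0.2969] mid [0.5117 0.2972] yaw -0.00603153314317773 len 0.08724772643963455
fenceL top inner(-y) [0.4651 0.2357] [0.5521 0.2369] mid [0.5086 0.2363] yaw 0.01380493868589041 len 0.08699569523631745
fenceR top outer [0.4649 0.3036] [0.5596 0.3034] mid [0.5123 0.3035] yaw -0.002749190392565172 len 0.09471313931374149
fenceL top outer [0.4646 0.2279] [0.5584 0.2286] mid [0.5115 0.2282] yaw 0.007535569824144547 len 0.09373849551991326
```

```bash
python3 -m creep '[[[0,0,0],[0,0,-0.06]],[[20,10,0],[0,0,0]],[[30,25,0],[0,0,0]],[[26,30,0],[0,0,0]],[[0,30,5],[0,0,0]],[[0,25,20],[0,0,0]],[[0,11,30],[0,0,0]],[[0,0,30],[0,0,0]],[[0,0,20],[0,0,0]],[[0,0,10],[0,0,0]],[[0,0,0],[0,0,0]],[[0,0,0],[0,0,0]]]'
python3 - <<'E'
from h import *
np.set_printoptions(precision=4,suppress=True)
c=cam("wrist"); cv2.imwrite("pics/w8.png",c["image"])
s=cam("side"); cv2.imwrite("pics/s8.png",cv2.resize(s["image"][110:240,230:390],None,fx=5,fy=5,interpolation=cv2.INTER_CUBIC)[:600])
import pickle; pickle.dump((c,s),open("w8.pkl","wb"))
E
```

```text
clock: 19.23
eef_pos: [0.4253, 0.2675, 0.0727]
tool_rot: [0.0, 1.0, 0.001, 0.001]
ft_force: [-0.4, 0.0, -1.6]
grip_width: 0.0479
grasp_force: 62.1
```

View pics/s8.png

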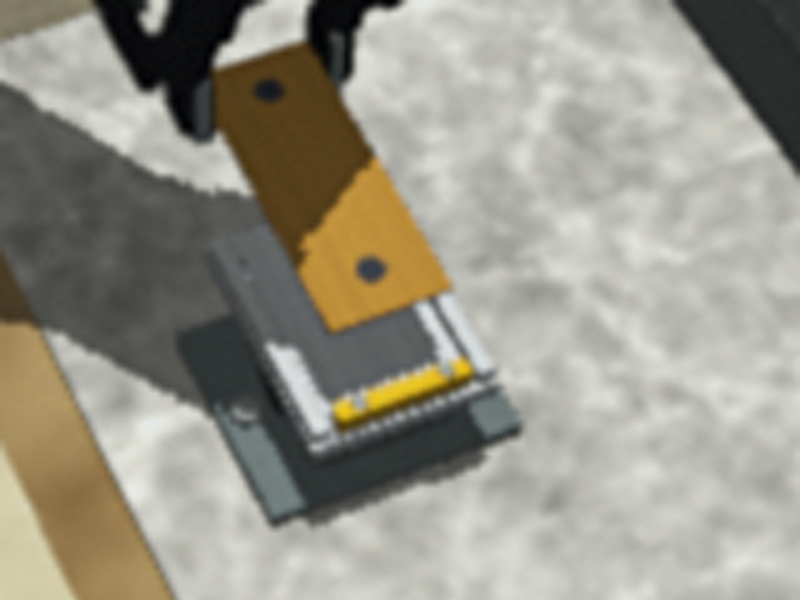

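```bash
python3 - <<'E'
from h import *
import pickle; np.set_printoptions(precision=4,suppress=True)
c,s=pickle.load(open("w8.pkl","rb"))
g=lambda p:(p[0]/5+230-.4,p[1]/5+110-.4)
for n,p in(("near",(280,110)),("mid1",(310,180)),("mid2",(340,240)),("far",(390,300)),("mark1",(268,90)),("mark2",(371,268))): print(n,dep(s,g(p)))
zt=.0727+.022
for p in((332,330),(452,290),(215,70),(318,42)): print("corner",onz(s,g(p),zt))
for n,p in(("barL",(335,405)),("barR",(470,365))): print(n,onz(s,g(p),.061),dep(s,g(p)))
E
```

```text
near [0.4445 0.2668 0.0944]
mid1 [0.48   0.2628 0.0943]
mid2 [0.5101 0.2608 0.0944]
far [0.5411 0.2662 0.0927]
mark1 [0.433  0.267  0.0939]
mark2 [0.5241 0.2669 0.0911]
corner [0.5457 0.2406 0.0947]
corner [0.5475 0.288  0.0947]
corner [0.4161 0.2522 0.0947]
corner [0.4193 0.2946 0.0947]
barL [0.5556 0.2384 0.061 ] [0.5544 0.239  0.0591]
barR [0.56  0.292 0.061] [0.5556 0.295  0.0534]
```

```bash
python3 -m creep '[[[0,0,10],[0,0,0]],[[0,0,12],[0,0,0]],[[0,0,9],[0,0,0]],[[0,0,5],[0,0,0]],[[0,0,2],[0,0,0]],[[0,0,0],[0,0,0]],[[0,0,0],[0,0,0]]]'; python3 -m creep '[[[0,0,1],[0,0,0]],[[0,0,0.7],[0,0,0]],[[0,0,0],[0,0,0]],[[0,0,0],[0,0,0]]]'
```

```text
clock: 20.2
eef_pos: [0.4248, 0.2673, 0.034]
tool_rot: [0.0, 1.0, 0.0, 0.0]
ft_force: [1.0, 0.6, -1.5]
grip_width: 0.0478
grasp_force: 62.1
clock: 20.7
eef_pos: [0.4247, 0.2672, 0.0321]
tool_rot: [0.0, 1.0, 0.0, 0.0]
ft_force: [0.3, -0.0, -1.7]
grip_width: 0.0476
grasp_force: 62.2
```

```bash
python3 -m creep '[[[0,0,0.4],[0,0,0]],[[0,0,0.2],[0,0,0]],[[0,0,0],[0,0,0]],[[0,0,0],[0,0,0]]]'; python3 -m creep '[[[0,0,0.4],[0,0,0]],[[0,0,0],[0,0,0]],[[0,0,0],[0,0,0]]]'
```

```text
clock: 21.2
eef_pos: [0.4246, 0.2671, 0.0314]
tool_rot: [0.0, 1.0, 0.0, 0.0]
ft_force: [0.9, 1.0, -0.9]
grip_width: 0.0481
grasp_force: 62.2
clock: 21.58
eef_pos: [0.4246, 0.2671, 0.0312]
tool_rot: [0.0, 1.0, 0.0, 0.0]
ft_force: [-0.0, 0.3, 1.7]
grip_width: 0.0478
grasp_force: 62.3
```

```bash
python3 -m creep '[[[-1.5,0,0],[0,0,0]],[[-2,0,0],[0,0,0]],[[-2,0,0],[0,0,0]],[[-1.5,0,0],[0,0,0]],[[-1,0,0],[0,0,0]],[[0,0,0],[0,0,0]]]'; python3 -m creep '[[[-0.5,0,0],[0,0,0]],[[-0.5,0,0],[0,0,0]],[[0,0,0],[0,0,0]]]'
```

```text
clock: 22.32
eef_pos: [0.4328, 0.2671, 0.0311]
tool_rot: [0.0, 1.0, 0.0, 0.0]
ft_force: [-1.1, -0.1, 3.0]
grip_width: 0.0477
grasp_force: 62.5
clock: 22.7
eef_pos: [0.4336, 0.2671, 0.031]
tool_rot: [0.0, 1.0, 0.0, 0.0]
ft_force: [-1.5, -0.3, 4.6]
grip_width: 0.0479
grasp_force: 62.5
```

```bash
python3 -m creep '[[[-0.5,0,-0.3],[0,0,0]],[[-0.5,0,0],[0,0,0]],[[0,0,0],[0,0,0]]]'; python3 -m creep '[[[-0.5,0,0],[0,0,0]],[[-0.5,0,0],[0,0,0]],[[0,0,0],[0,0,0]]]'
```

```text
clock: 23.08
eef_pos: [0.4346, 0.267, 0.0312]
tool_rot: [0.0, 1.0, -0.0, 0.0]
ft_force: [-1.4, -0.6, 2.2]
grip_width: 0.0476
grasp_force: 62.4
clock: 23.45
eef_pos: [0.4353, 0.267, 0.0313]
tool_rot: [0.0, 1.0, -0.0, -0.0]
ft_force: [-3.1, -0.3, 3.4]
grip_width: 0.0481
grasp_force: 62.5
```

```bash
python3 -m creep '[[[-0.5,0,0],[0,0,0]],[[0,0,0],[0,0,0]],[[0,0,0],[0,0,0]]]'
```

```text
clock: 23.82
eef_pos: [0.4353, 0.267, 0.0312]
tool_rot: [0.0, 1.0, -0.0, -0.001]
ft_force: [-4.9, 0.4, 4.4]
grip_width: 0.0477
grasp_force: 62.6
```

```bash
python3 -m creep '[[[-0.4,0,0],[0,0,0]],[[0,0,0],[0,0,0]],[[0,0,0],[0,0,0]]]'
```

```text
clock: 24.2
eef_pos: [0.4353, 0.267, 0.0312]
tool_rot: [0.0, 1.0, -0.0, -0.001]
ft_force: [-6.3, 1.2, 5.5]
grip_width: 0.0478
grasp_force: 62.7
```

```bash
python3 -m creep '[[[-0.4,0,-0.3],[0,0,0]],[[-0.4,0,-0.2],[0,0,0]],[[-0.3,0,0],[0,0,0]],[[0,0,0],[0,0,0]],[[0,0,0],[0,0,0]]]'
```

```text
clock: 24.82
eef_pos: [0.4353, 0.2669, 0.0312]
tool_rot: [0.0, 1.0, -0.0, -0.002]
ft_force: [-7.1, 0.5, 4.2]
grip_width: 0.0478
grasp_force: 62.7
```

```bash
python3 -m creep '[[[-0.5,0,-0.2],[0,0,0]],[[-0.2,0,0],[0,0,0]],[[0,0,0],[0,0,0]],[[0,0,0],[0,0,0]],[[0,0,0],[0,0,0]]]'; python3 -m creep '[[[0,0,0],[0,0,0]]]'
```

```text
clock: 25.45
eef_pos: [0.4353, 0.2669, 0.0312]
tool_rot: [-0.0, 1.0, -0.0, -0.003]
ft_force: [-9.1, 1.9, 4.7]
grip_width: 0.0476
grasp_force: 62.7
clock: 25.58
eef_pos: [0.4353, 0.2669, 0.0312]
tool_rot: [-0.0, 1.0, -0.0, -0.003]
ft_force: [-8.9, 2.1, 4.4]
grip_width: 0.0479
grasp_force: 62.7
```

```bash
python3 -m creep '[[[-0.3,0,0],[0,0,0]],[[0,0,0],[0,0,0]],[[0,0,0],[0,0,0]],[[0,0,0],[0,0,0]],[[0,0,0],[0,0,0]],[[0,0,0],[0,0,0]]]'; python3 -m creep '[[[0,0,0],[0,0,0]]]'
```

```text
clock: 26.32
eef_pos: [0.4353, 0.2669, 0.0312]
tool_rot: [-0.0, 1.0, -0.0, -0.003]
ft_force: [-11.0, 1.4, 4.8]
grip_width: 0.0479
grasp_force: 62.7
clock: 26.45
eef_pos: [0.4353, 0.2669, 0.0312]
tool_rot: [-0.0, 1.0, -0.0, -0.003]
ft_force: [-9.4, 1.5, 5.6]
grip_width: 0.0478
grasp_force: 62.7
```

```bash
python3 -m creep '[[[1,0,-0.2],[0,0,0]],[[1,0,-0.2],[0,0,0]],[[0,0,0],[0,0,0]]]'; python3 -m creep '[[[0,0,0],[0,0,0]],[[0,0,0],[0,0,0]],[[0,0,0],[0,0,0]],[[0,0,0],[0,0,0]]]' 66
python3 - <<'E'
from h import *
s=cam("side"); cv2.imwrite("pics/s9.png",cv2.resize(s["image"][110:230,230:390],None,fx=5,fy=5,interpolation=cv2.INTER_CUBIC))
E
```

```text
clock: 26.82
eef_pos: [0.4353, 0.2668, 0.0316]
tool_rot: [0.0, 1.0, -0.0, -0.001]
ft_force: [-6.0, 0.4, -0.6]
grip_width: 0.0474
grasp_force: 62.3
clock: 27.32
eef_pos: [0.4371, 0.2671, 0.0326]
tool_rot: [0.001, 1.0, 0.0, 0.0]
ft_force: [0.3, 0.2, -0.1]
grip_width: 0.0662
grasp_force: 0.0
```

View pics/s9.png

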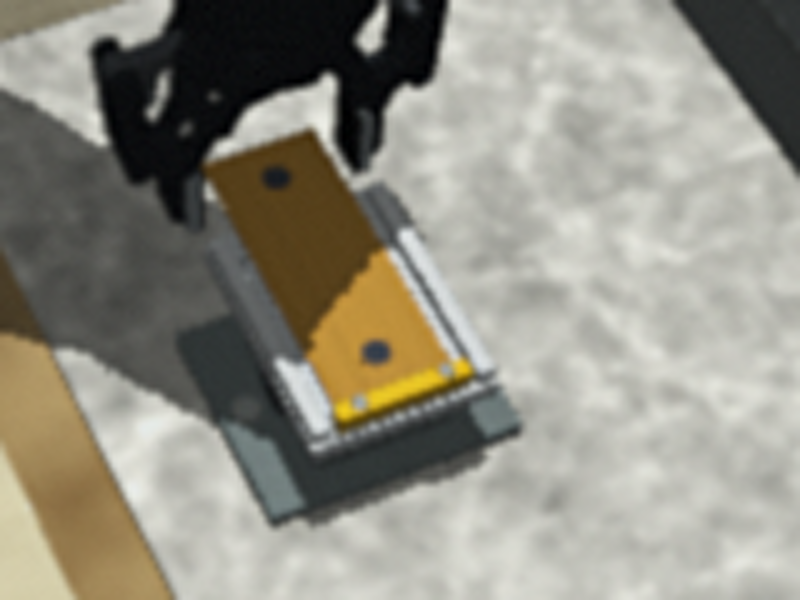

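```bash
python3 -m creep '[[[0,0,-4],[0,0,0]],[[0,0,-15],[0,0,0]],[[0,0,-25],[0,0,0]],[[0,0,-25],[0,0,0]],[[0,0,-20],[0,0,0]],[[0,0,0],[0,0,0]],[[0,0,0],[0,0,0]],[[0,0,0],[0,0,0]]]'
python3 - <<'E'
from h import *
np.set_printoptions(precision=4,suppress=True)
s=cam("side")
for q,z in(("shim",.05),("stop_bar",.05)):
    for r in vision.place_of(s,q)[:1]: print(q,r["score"],onz(s,r["position"],z))
g=lambda p:(p[0]/5+230-.4,p[1]/5+110-.4)
for p in((275,178),(300,230),(376,352)): print(dep(s,g(p)))
print(workorder.job_done())
E
```

```text
clock: 28.38
eef_pos: [0.4358, 0.2666, 0.1204]
tool_rot: [0.0, 1.0, -0.001, -0.001]
ft_force: [0.0, 0.2, -0.7]
grip_width: 0.0659
grasp_force: 0.0
shim 0.96 [0.4901 0.2633 0.05  ]
stop_bar 0.54 [0.5591 0.2664 0.05  ]
[0.4424 0.2662 0.0513]
[0.4709 0.2639 0.0527]
[0.5348 0.2658 0.0518]
the job is handed in; nothing more can be done
None
```

The shim lies flat on the seat, home against the stop bar; it was bedded with about 9–11 N at the wrist, then released, and the job was handed in at about 28 s, with no verdict returned.

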